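# Close the capacitor tray with its keeper bar

### The arm

A 6-joint arm with a two-finger parallel gripper is mounted at the origin on the work surface. World frame = base frame: x ahead of the robot, y to its left, z up, the work surface at z = 0. Lengths are in mm, angles in rad, forces in N, time in s.
With the tool pointing down it reaches from about 400 to 825 mm from the base axis. Payload 7 kg.
Tool frame: the origin (TCP) lies midway between the tips of the shut fingers; the grasp point (between the pads) lies 19 mm behind it; x points along the fingers, y is the direction in which the jaws open and shut, and the axes are right-handed (so a half turn about x gives the same grasp; the last joint's range is limited). The gripper opens to 85 mm and grips with 20 to 120 N. Pads are 22 mm wide; open, the fingers measure 114 mm over their backs; the gripper's body (76 mm by 85 mm) begins 54 mm behind the grasp point. The pads swing forward as they close: fully open they stand 13 mm farther back than shut.
Start: joints at [1.594, 0.359, 0.012, 0, -1.224, -0.288], TCP at [176.668, 651.447, 231.302] pointing down, gripper open.
Joint ranges: [-3.07, 3.07], [-1.43, 2.12], [-1.02, 1.25], [-3.03, 1.67], [-3.05, -0], [-3.03, 3.03]. Speed limits (rad/s): [2.39, 2.39, 3.01, 3.14, 3.14, 3.14].

### API

Orientations are given as a rotation vector (axis times angle).
In Python, from plant import manip, eyes gives the robot as it stands.
- The arm moves only by the tool play_rows, never from a script. Its argument "targets" is a list that holds one entry, the list of rows, each a list of 7 numbers: the shift along the tool's x, y, z in mm, then the turn, a rotation vector about the tool's x, y, z in degrees, then the opening, from -1 (shut) to 1 (fully open). In form: [[[dx, dy, dz, ax, ay, az, claw], ...]]. A call has 1 to 8 rows; each row is the pose to reach, as a shift and turn from the pose commanded when the call began, along the tool's axes at that moment; what a row does not reach only later rows make up. A row lasts 1/8 s, in which the tool goes at most 62.5 mm and 10.7 degrees, less where a joint would pass 70% of its speed; a pose out of reach is approached as far as the arm can. A call with a gripper value outside its range is refused whole. The fingers move at their own pace and stop on an object; the grip force is fixed at half the most. Time passes only in rows, so rows that repeat a pose let the fingers close. It gives the time, the measured TCP pose, the force and the opening at its end, in the units of the state.
- manip.get_state(): the state, without advancing time (a new reading comes with each control period).
- eyes.snapshot(name): name is "side" or "top"; returns (picture, depth): 400x640x3 uint8, blue, green, red; 400x640 float32, mm along the optical axis (not along the pixel's ray), 0 where there is no reading.
- eyes.calibration(name): a dict with "fx", "fy", "cx", "cy" (pixels), "T" (4x4, takes a point from camera to world coordinates). Camera axes: x right, y down, z forward; pixel columns grow to the right and rows downward; lengths in mm; the calibration is good to about 2 mm. A picture is of the moment at which its call begins. calibration takes no time and is no camera call.
- manip.close_job(): hands the job in, once; it reports no verdict.
Trained networks look in the newest picture that a camera, given by its name, has taken for a name from the list of things; names that differ only in an ending like _2 or _b are one class to them, and where a whole thing is asked for, a point or a joint stands for the part that bears it (a point fixed in the world has none). Each returns a list of dicts, best first, with "confidence" (0 to 1); they miss things now and then, are a little off and sometimes report something else, mostly with a low value. They report only what shows in the picture. A call takes as long as a camera call. They do not tell look-alikes from the thing itself.
- eyes.search_frame(label, camera): "point" ([column, row] in pixels, amid what is visible of it).
- eyes.outline_of(label, camera): "region" (400x640 bool, what is visible of it) and "point" ([column, row] in pixels, amid what is visible of it).
- eyes.pinpoint(label, camera): "point" ([column, row] in pixels: a listed point, or the origin of a listed thing).
The state is a dict: "clock": time; "joint_pos": joint angles; "joint_vel": joint speeds; "joint_torque": joint torques, N m; "tcp_pos": TCP position; "orientation": TCP orientation; "wrist_force": force on the tool from outside, world axes, zero at the start; "moment": the same for the moment, N m; "grip_width": opening from 0.0 (shut) to 1.0 (fully open).
Only numpy, scipy, OpenCV 4.12 (cv2) and the standard library are available. Lean on these libraries where they do the work, as an engineer would, in place of code of your own. Each camera call takes 0.05 s, during which the arm holds its last target. There are 200 camera calls.

### The job

The row of three capacitors has rolled apart: roll it back together against the tray's back wall, then take the square aluminium keeper bar out of its cradle and feed it endwise, straight, through the guide tube and across the tray's open front until it has pushed the end stop's sliding pin fully in, so that the capacitors cannot roll out. Feel your way and do not force the bar, keep the capacitors in the tray, leave the other things on the bench alone, and let go of the bar at the end.

Things in the scene. Friction and masses are not known exactly. Their poses are not given: they have to be found in the camera images.
- bar_mid (a point): Centre of the keeper bar: plain square aluminium bar 14 x 14 x 200 mm, about 110 g, ends alike (last 3 mm stepped down to 11 mm square). y runs along it. It starts in the cradle, centre 36 mm above the bench. Only its middle can be gripped there, so it cannot be fed home in one grasp: grip it again farther back once the guide carries it.
- cradle: Grey cradle fixed to the bench; origin at the centre of its underside, y along the bar, centred in it. Base plate 60 x 200 mm, 8 mm thick. Two grooved blocks 50 mm wide, 44 mm high, hide the bar's ends (2 mm play each side) at y -95 to -46 and +40 to +95 mm. Between them the bar can be gripped from above; it lifts straight out.
- rack: Fixed tray; origin on the bench below the guide tube's mouth. The bar is fed along its -y, centre line at x = 0, z = 65 mm. Floor 45 mm above the bench, open towards -x; walls 90 mm above the bench at y -50 to -54 and -116 to -120 mm (x 15 to 142) and x 138 to 143 mm. Grey plinth x -22 to 143, y -44 to -164 mm. Nothing stands before the mouth (y > 0).
- guide_mouth (a point): Centre of the open mouth of the square guide tube, 65 mm above the rack's origin; axes as the rack's. The tube is 17 mm square inside (1.5 mm play all round the bar), 29 mm outside, and runs from the mouth 50 mm along -y, on a block 44 mm wide.
- pin (a joint): How far the end stop's steel pin is pushed in, m: 0 = out, 0.006 = fully in. Pin 10 mm across on the bar's line; slides stiffly (about 4 N), stays where left. The stop: dark block 20 mm wide, 12 thick, top 87 mm above the bench, at the tray's front, its face 125 to 149 mm along -y from the guide's mouth, different each time. Bar home: its end meets the face, 51 to 75 mm of it stand out of the mouth.
- can0_mid (a point): Centre of the front capacitor: black can 40 mm across, 58 mm long, 110 g, lying in the tray, axis along the rack's y. It has rolled forward into the bar's way (x about 5 to 14 mm in the rack's frame) and is free to be pushed from the tray's open side. It rolls easily; with the row against the back wall it is at x about 38 mm, the others at 78 and 118.
- can1_mid (a point): Centre of the middle capacitor, alike.
- can2_mid (a point): Centre of the rearmost capacitor, alike.
- tester: Bystander: white handheld tester with a screen, 140 x 85 x 28 mm, lying flat; origin at the centre of its underside.
- board: Bystander: green circuit board, 150 x 110 x 10 mm, lying flat; origin at the centre of its underside.
- driver: Bystander: screwdriver lying on the bench, about 200 mm long.
- cleaner: Bystander: white bottle, 52 mm across, 120 mm high, standing; origin at the centre of its underside.
Mind the look-alikes: they are no part of the job. Leave any green or yellow look-alike of the part that bears can0_mid alone.

How it is judged:
By the outcome, as a careful person would: the job done as asked, in the order asked, and still so for the second after the job is handed in, with the robot touching nothing.
It also fails if it takes over 58 s, if anything falls off the work surface, if the arm or the gripper's body presses on something with over 40 N, if the wrist force passes 120 N, or if a joint passes its speed limit or range.

## Working session

There is one attempt and no reset: what is moved stays moved. The work goes in short steps, Python scripts to look and compute and a tool call to move; the robot and the scene stay as the last step left them, time stands still between calls to the robot, and variables do not carry over. Pictures are saved under pics/ and viewed, about 8 in all and at most 12, crops included, and the job is handed in when it is done.

Besides the shell and the picture viewer there is one more tool, called after "Request:" by a JSON object that holds its "method" and its "body", one argument or row to a line. play_rows: Moves the arm, as the interface text tells. Its arguments: {"type":"object","properties":{"targets":{"type":"array","items":{"type":"array","items":{"type":"array","items":{"type":"number"}}}}},"required":["targets"]}

```bash
ls; mkdir -p pics; cat > h.py <<'E'
import numpy as np,cv2
from scipy.spatial.transform import Rotation as R
from plant import manip,eyes
def px2w(cam,u,v,d):
    c=eyes.calibration(cam);p=np.array([(u-c['cx'])/c['fx']*d,(v-c['cy'])/c['fy']*d,d,1]);return (np.array(c['T'])@p)[:3]
def cloud(cam,depth):
    c=eyes.calibration(cam);v,u=np.mgrid[:400,:640]
    P=np.stack([(u-c['cx'])/c['fx']*depth,(v-c['cy'])/c['fy']*depth,depth,np.ones_like(depth)],-1)
    return (P@np.array(c['T']).T)[...,:3]
def onz(cam,u,v,z):
    c=eyes.calibration(cam);T=np.array(c['T']);r=T[:3,:3]@np.array([(u-c['cx'])/c['fx'],(v-c['cy'])/c['fy'],1]);o=T[:3,3]
    return o+r*(z-o[2])/r[2]
def proj(cam,p):
    c=eyes.calibration(cam);q=np.linalg.inv(np.array(c['T']))@np.append(p,1);return q[0]/q[2]*c['fx']+c['cx'],q[1]/q[2]*c['fy']+c['cy']
E
python3 - <<'E'
from h import *
np.set_printoptions(precision=1,suppress=True)
s=manip.get_state();print(s)
for cam in ('top','side'):
    im,d=eyes.snapshot(cam);cv2.imwrite(f'pics/{cam}0.png',im);np.save(f'{cam}0.npy',d)
    print(cam,np.array(eyes.calibration(cam)['T']))
    for l,z in [('bar_mid',36),('cradle',0),('rack',0),('guide_mouth',65),('pin',65),('can0_mid',65),('can1_mid',65)]:
        for r in eyes.pinpoint(l,cam)[:5]:
            print(l,np.array(r['point']),round(r['confidence'],2),onz(cam,*r['point'],z))
E
```

```text
pics
{'clock': 0.0, 'joint_pos': array([ 1.6,  0.4,  0. , -0. , -1.2, -0.3]), 'joint_vel': array([-0.,  0., -0., -0., -0., -0.]), 'joint_torque': array([ -0. , -58.3,  29.3,   6.9,  -0. ,  -0. ]), 'tcp_pos': array([176.6, 651. , 230.4]), 'orientation': array([-2.1,  0.3,  2.1]), 'wrist_force': array([-0.2, -0.7, -0.2]), 'moment': array([-0. ,  0.1,  0.1]), 'grip_width': 0.9986854036992615}
top [[  -0.    -1.     0.2  247.2]
 [  -1.     0.    -0.  -115.3]
 [   0.    -0.2   -1.  1150.3]
 [   0.     0.     0.     1. ]]
bar_mid [221.5 168. ] 0.8 [617.4 160.5  36. ]
cradle [225.  172.1] 0.74 [615.9 158.6   0. ]
rack [268.3 202.7] 0.69 [514.8  28.6   0. ]
guide_mouth [264.5 198.1] 0.82 [513.5  31.   65. ]Traceback (most recent call last):
  File "<stdin>", line 8, in <module>
ValueError: it knows: bar_mid, board, can0_mid, can1_mid, can2_mid, cleaner, cradle, driver, guide_mouth, rack, tester
```

```bash
python3 - <<'E'
from h import *
np.set_printoptions(precision=1,suppress=True)
for cam in ('top','side'):
    im,d=eyes.snapshot(cam);cv2.imwrite(f'pics/{cam}0.png',im);np.save(f'{cam}0.npy',d)
    print(cam,np.array(eyes.calibration(cam)['T']),eyes.calibration(cam)['fx'])
    for l,z in [('bar_mid',36),('cradle',0),('rack',0),('guide_mouth',65),('can0_mid',65),('can2_mid',65)]:
        for r in eyes.pinpoint(l,cam)[:6]:
            print(l,np.array(r['point']),round(r['confidence'],2),onz(cam,*r['point'],z))
E
```

```text
top [[  -0.    -1.     0.2  247.2]
 [  -1.     0.    -0.  -115.3]
 [   0.    -0.2   -1.  1150.3]
 [   0.     0.     0.     1. ]] 394.9301631242336
bar_mid [376.9 137. ] 0.67 [ 694.8 -305.    36. ]
cradle [225.7 174.4] 0.62 [608.5 156.4   0. ]
rack [269.  202.4] 0.89 [515.6  26.5   0. ]
guide_mouth [264.  197.1] 0.69 [516.5  32.4  65. ]
can0_mid [296.1 199.2] 0.77 [506.4 -58.   65. ]
can0_mid [271.3 251.6] 0.54 [361.8  14.3  65. ]
can0_mid [317.5 243.9] 0.52 [ 377.4 -113.1   65. ]
can0_mid [288.1 135.1] 0.51 [700.3 -40.4  65. ]
can2_mid [299.7 168. ] 0.79 [598.1 -71.1  65. ]
side [[   0.9   -0.3    0.4   34.2]
 [  -0.5   -0.5    0.7 -917.6]
 [   0.    -0.8   -0.6  726.1]
 [   0.     0.     0.     1. ]] 443.3000422871175
bar_mid [322.  161.8] 0.63 [613.7 168.1  36. ]
bar_mid [338. 331.] 0.63 [ 331.8 -435.8   36. ]
bar_mid [316.5 197.2] 0.35 [506.4  -3.3  36. ]
cradle [321.7 173.6] 0.75 [607.5 157.3   0. ]
rack [313.3 200.2] 0.94 [515.6  34.6   0. ]
guide_mouth [316.6 186.3] 0.7 [511.6   6.5  65. ]
can0_mid [270.  212.2] 0.8 [349.8 -49.8  65. ]
can0_mid [293.7 235.6] 0.65 [ 363.9 -162.9   65. ]
can0_mid [388.2 192.1] 0.62 [ 673.6 -107.3   65. ]
can0_mid [323.6 198.3] 0.57 [501.1 -54.9  65. ]
can2_mid [356.5 193.7] 0.46 [591.5 -75.1  65. ]
```

View pics/top0.png

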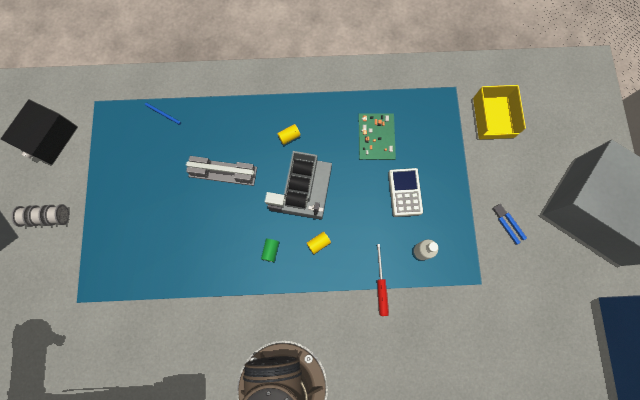

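View pics/side0.png

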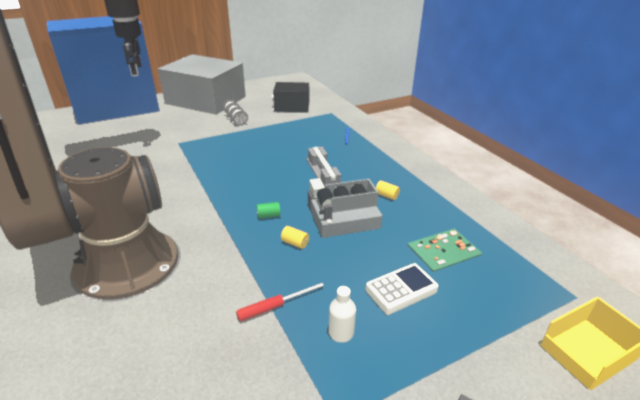

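```bash
python3 - <<'E'
from h import *
np.set_printoptions(precision=1,suppress=True,linewidth=200)
im=cv2.imread('pics/top0.png');d=np.load('top0.npy')
c=cv2.resize(im[140:230,180:340],None,fx=5,fy=5,interpolation=cv2.INTER_CUBIC);cv2.imwrite('pics/c1.png',c)
P=cloud('top',d)
z=P[...,2]
print(np.round(z[150:225:3,262:334:3]).astype(int))
print('cradle');print(np.round(z[152:190:2,184:260:3]).astype(int))
E
```

```text
[[  -2    1    6    1    0    4    1    7    1    5   -5    3    2    6    0    1    2    3    0    0   -1   -1   -2    1]
 [   0    1   -2    0    0    2    3    2   -1    3    4   83   91   91   93   94    4    1    0    1   -3    1    0    1]
 [  -1    6    0   -1    1    5    3    5   -2    3   87   60   66   65   70   76   83   88   91    3    0    0    0    4]
 [  -1    2    2    0   -3    2   -1    3   -1    3   92   74   45   42   44   53   55   56   94    1    2    3   -2    0]
 [   3   -3    3    4    4    0    5    0    0   -1   84   85   86   82   83 1150   77   75   74   44   47   47   42    5]
 [   0    2    1   -1    1   -4    2    3    3    3   71   83   85   83   84   82   81   85   50   44   45   45   42   42]
 [   3    2   -1    3    1    2    2    4    5    2   82   83   81   83   83   87   85   91   46   42   47   45   46   22]
 [   2    2    4    6   -1    1    0   -1    5   89   72   75   72   78   76   74   79   89   45   45   47   48   50    3]
 [   2    3   -1   -1    2    0    2    0    0   89   45   46   48   47   65   71   71   90   46   46   45   48   45
[... 3810 characters left out ...]
 45   44   47   45    5    1    3]
 [  -4    3    2   -3    0   -2    1    0    3    4    4 1150   11    9    9   11    5   11   21   25   29   36   40    9    0    3]
 [   0    4    0   -4    5   -2    2    6    5    0    1    0    0    1    3    6    4   12   10   10    7   12   13    5    1    3]
 [  -3    1    2   -2   -1   -2    6    2    0   -1   -3   -1    0   -1    2   -2    1   -1    0    2    2    5    4    5    1    4]
 [   0    3    5    3   -3   -1    0    2    6    1    3    3    0    1   -1    4    6    0    1    0    2   -1    1    2   -1    5]
 [  -1    2    2    2   -2   -1   -4    1    3    1    1   -1    3    4    4    0    0    2    3    0    1   -1    1    4   -4   -1]]
```

View pics/c1.png

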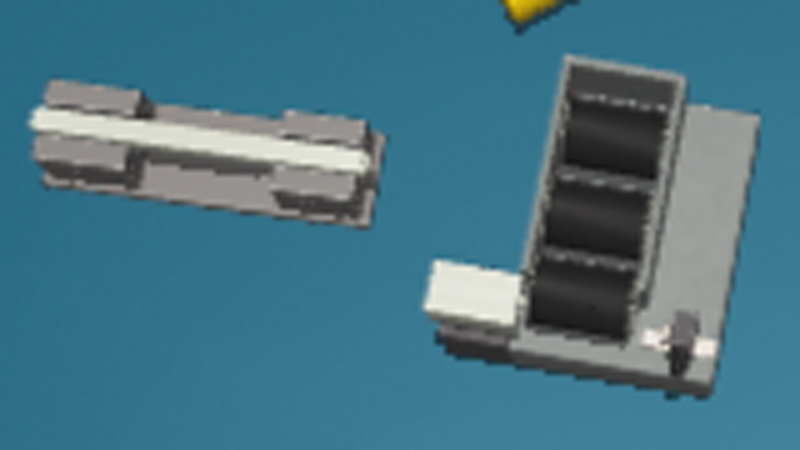

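```bash
cat > fit.py <<'E'
from h import *
from scipy.optimize import differential_evolution as DE, minimize
def rackh(x,y,s,cx):
    h=np.zeros_like(x)
    def box(a,b,c,d,z): 
        m=(x>a)&(x<b)&(y>c)&(y<d);h[m]=np.maximum(h[m],z)
    box(-22,143,-164,-44,45);box(-22,22,-50,0,50);box(-14.5,14.5,-50,0,79.5)
    box(15,142,-54,-50,90);box(15,142,-120,-116,90);box(138,143,-120,-50,90);box(-10,10,-s-12,-s,87)
    for c in cx:
        m=(np.abs(x-c)<20)&(np.abs(y+85)<29);h[m]=np.maximum(h[m],65+np.sqrt(400-(x[m]-c)**2))
    return h
def cradh(x,y):
    h=np.zeros_like(x)
    def box(a,b,c,d,z): 
        m=(x>a)&(x<b)&(y>c)&(y<d);h[m]=np.maximum(h[m],z)
    box(-30,30,-100,100,8);box(-25,25,-95,-46,44);box(-25,25,40,95,44);box(-7,7,-100,100,43)
    return h
def pts(cam,d,c,r):
    P=cloud(cam,d);m=(d>0)&(np.abs(P[...,2])<150)&(np.hypot(P[...,0]-c[0],P[...,1]-c[1])<r);return P[m]
def loc(P,x0,y0,a):
    c,s=np.cos(a),np.sin(a);dx,dy=P[:,0]-x0,P[:,1]-y0;return c*dx+s*dy,-s*dx+c*dy
def fit(f,P,bounds,dz=True):
    g=lambda p:np.minimum(np.abs(P[:,2]-p[3]-f(*loc(P,*p[:3]),p[4:])),12).mean()
    r=DE(g,bounds,seed=1,maxiter=400,popsize=12,tol=1e-8,polish=True);return r.x,r.fun
E
python3 - <<'E'
from fit import *
np.set_printoptions(precision=3,suppress=True)
for cam in('top','side'):
    d=np.load(cam+'0.npy')
    P=pts(cam,d,(575,-45),135)
    b=[(490,540),(10,50),(-.5,.2),(-4,4),(122,152),(-2,20),(30,70),(70,120)]
    print(cam,'rack',len(P),*fit(lambda x,y,q:rackh(x,y,q[0],q[1:]),P,b))
    P=pts(cam,d,(612,158),120)
    for sg in (0,np.pi): print(cam,'cradle',*fit(lambda x,y,q:cradh(x,y),P,[(590,635),(135,180),(sg-.5,sg+.2),(-4,4)]))
E
```

```text
top rack 6145 [514.858  25.967  -0.218   0.729 138.544  10.751  57.242 106.249] 3.141665995288396
top cradle [617.398 165.17   -0.186   0.866] 2.4506298733852714
top cradle [617.046 164.335   2.959   0.849] 2.4873283945259708
side rack 4645 [513.695  24.069  -0.223  -1.149 137.298  11.634  57.685 106.541] 6.109311088160115
side cradle [615.829 161.265  -0.18   -0.952] 2.881601521553473
side cradle [615.455 159.959   2.96   -0.948] 2.8670277399586444
```

```bash
cat >> h.py <<'E'
A=-0.22;O=np.array([514.3,25.0])
def r2w(x,y,a=None):
    a=A if a is None else a;return O+x*np.array([np.cos(a),np.sin(a)])+y*np.array([-np.sin(a),np.cos(a)])
def w2r(p): 
    d=np.array(p[:2])-O;return np.array([d@[np.cos(A),np.sin(A)],d@[-np.sin(A),np.cos(A)]])
def Rt(yaw,flip=1): # tool x down, tool y along flip*(cos yaw, sin yaw)
    y=flip*np.array([np.cos(yaw),np.sin(yaw),0]);x=np.array([0,0,-1.]);return np.stack([x,y,np.cross(x,y)],1)
def delta(s,p,Rg=None):
    R0=R.from_rotvec(s['orientation']).as_matrix();d=R0.T@(np.array(p)-s['tcp_pos'])
    w=R.from_matrix(R0.T@Rg).as_rotvec(degrees=True) if Rg is not None else np.zeros(3)
    return np.round(np.r_[d,w],1)
E
python3 - <<'E'
from h import *
np.set_printoptions(precision=3,suppress=True)
s=manip.get_state();print(R.from_rotvec(s['orientation']).as_matrix())
for f in (1,-1):
    print(delta(s,[480,300,230],Rt(A,f)),delta(s,[*r2w(-60,-85),200],Rt(A,f)))
E
```

```text
[[ 0.    -0.262 -0.965]
 [ 0.    -0.965  0.262]
 [-1.    -0.     0.   ]]
[   1.3  259.8 -384.7  -92.6   -0.     0. ] [  31.3  603.9 -433.7  -92.6   -0.     0. ]
[   1.3  259.8 -384.7   87.4    0.     0. ] [  31.3  603.9 -433.7   87.4    0.     0. ]
```

Request:
{"method": "play_rows", "body": {
  "targets": [
    [[0,33,-48,11,0,0,-1],[0,65,-96,22,0,0,-1],[0,97,-144,33,0,0,-1],[0,130,-192,44,0,0,-1],[0,162,-240,55,0,0,-1],[0,195,-288,66,0,0,-1],[0,228,-336,77,0,0,-1],[0,260,-385,87.4,0,0,-1]]
  ]
}}

```text
clock: 1.95
tcp_pos: [481.2, 298.3, 231.8]
orientation: [-1.061, 1.296, 1.061]
wrist_force: [-0.0, 0.2, -0.2]
grip_width: 0.004
```

```bash
python3 - <<'E'
from h import *
s=manip.get_state();print(s['clock'],s['tcp_pos'],s['wrist_force'],s['joint_pos'],s['grip_width'])
print(delta(s,[*r2w(-60,-85),200],Rt(A,-1)),delta(s,[*r2w(-50,-85),58],Rt(A,-1)))
E
```

```text
1.95 [481.22153774 298.29334285 231.77326689] [-0.03389439  0.22137037 -0.17574129] [ 9.00570049e-01  1.79696323e-01 -2.32333920e-01  1.03394951e-04
 -1.15782718e+00 -1.10038926e+00] 0.0037819614013962326
[  31.5  -24.9 -345.1    1.2    0.     0. ] [ 173.5  -34.9 -345.4    1.2    0.     0. ]
```

Request:
{"method": "play_rows", "body": {
  "targets": [
    [[10,-8,-58,1.2,0,0,-1],[20,-15,-116,1.2,0,0,-1],[31,-25,-174,1.2,0,0,-1],[31,-25,-232,1.2,0,0,-1],[31,-25,-290,1.2,0,0,-1],[60,-25,-345,1.2,0,0,-1],[115,-25,-345,1.2,0,0,-1],[173,-25,-345,1.2,0,0,-1]]
  ]
}}

```text
clock: 2.95
tcp_pos: [439.0, -44.2, 58.0]
orientation: [-1.049, 1.3, 1.046]
wrist_force: [1.5, 0.5, -0.5]
grip_width: 0.003
```

```bash
python3 - <<'E'
from h import *
np.set_printoptions(precision=2,suppress=True)
s=manip.get_state();print(s['clock'],s['tcp_pos'],w2r(s['tcp_pos']),s['wrist_force'],s['joint_pos'])
for cam in('top','side'):
    im,d=eyes.snapshot(cam);cv2.imwrite(f'pics/{cam}1.png',im);np.save(f'{cam}1.npy',d)
a=cv2.imread('pics/side1.png')[100:250,220:420];b=cv2.imread('pics/top1.png')[140:290,190:390]
cv2.imwrite('pics/c2.png',np.hstack([cv2.resize(a,None,fx=2,fy=2),cv2.resize(b,None,fx=2,fy=2)]))
print(delta(s,[*r2w(-30,-85),58],Rt(A,-1)))
E
```

```text
2.95 [439.03 -44.24  58.05] [-58.34 -84.  ] [ 1.53  0.46 -0.47] [ 0.35  0.17 -0.72  0.   -0.68 -0.57]
[  0.1 -28.3  -1.1   0.2   0.1   0.2]
```

View pics/c2.png

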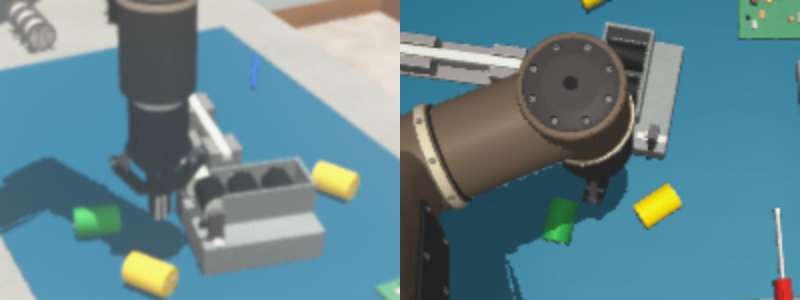

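Request:
{"method": "play_rows", "body": {
  "targets": [
    [[0,-15,-1,0,0,0,-1],[0,-27,-1,0,0,0,-1],[0,-33,-1,0,0,0,-1],[0,-37,-1,0,0,0,-1],[0,-41,-1,0,0,0,-1],[0,-45,-1,0,0,0,-1],[0,-49,-1,0,0,0,-1],[0,-52,-1,0,0,0,-1]]
  ]
}}

```text
clock: 4.05
tcp_pos: [488.6, -55.8, 58.4]
orientation: [-1.049, 1.304, 1.05]
wrist_force: [-3.7, -0.2, 5.9]
grip_width: 0.003
```

Request:
{"method": "play_rows", "body": {
  "targets": [
    [[0,-1,0,0,0,0,-1],[0,-2,0,0,0,0,-1],[0,-3,0,0,0,0,-1],[0,-4,0,0,0,0,-1]]
  ]
}}

```text
clock: 4.55
tcp_pos: [492.8, -56.5, 58.3]
orientation: [-1.049, 1.303, 1.049]
wrist_force: [-0.1, -0.2, -0.4]
grip_width: -0.003
```

```bash
python3 - <<'E'
from h import *
np.set_printoptions(precision=2,suppress=True)
s=manip.get_state();print(s['clock'],s['tcp_pos'],w2r(s['tcp_pos']),s['wrist_force'])
im,d=eyes.snapshot('side');cv2.imwrite('pics/side2.png',im)
cv2.imwrite('pics/c3.png',cv2.resize(im[140:250,280:420],None,fx=4,fy=4,interpolation=cv2.INTER_CUBIC))
E
```

```text
4.55 [492.79 -56.51  58.25] [ -3.2  -84.24] [-0.15 -0.21 -0.42]
```

View pics/c3.png

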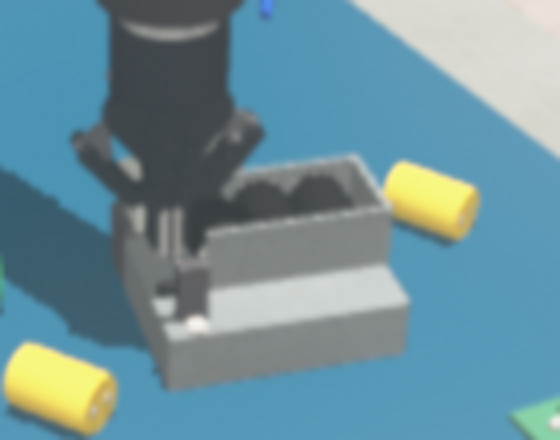

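Request:
{"method": "play_rows", "body": {
  "targets": [
    [[0,-1,0,0,0,0,-1],[0,-2,0,0,0,0,-1],[0,-3,0,0,0,0,-1],[0,-4,0,0,0,0,-1],[0,-4,0,0,0,0,-1]]
  ]
}}

```text
clock: 5.22
tcp_pos: [496.6, -57.4, 58.3]
orientation: [-1.049, 1.303, 1.049]
wrist_force: [-1.4, 0.6, 2.4]
grip_width: 0.002
```

Request:
{"method": "play_rows", "body": {
  "targets": [
    [[0,-1,0,0,0,0,-1],[0,-2,0,0,0,0,-1],[0,-3,0,0,0,0,-1],[0,-3,0,0,0,0,-1]]
  ]
}}

```text
clock: 5.72
tcp_pos: [499.7, -58.0, 58.4]
orientation: [-1.049, 1.303, 1.049]
wrist_force: [-2.2, 1.0, 1.9]
grip_width: 0.002
```

Request:
{"method": "play_rows", "body": {
  "targets": [
    [[0,-1,0,0,0,0,-1],[0,-2,0,0,0,0,-1],[0,-2,0,0,0,0,-1]]
  ]
}}

```text
clock: 6.1
tcp_pos: [500.9, -58.4, 58.1]
orientation: [-1.049, 1.304, 1.05]
wrist_force: [-3.9, 2.7, 3.3]
grip_width: -0.001
```

Request:
{"method": "play_rows", "body": {
  "targets": [
    [[0,-1,0,0,0,0,-1],[0,-2,0,0,0,0,-1],[0,-2,0,0,0,0,-1]]
  ]
}}

```text
clock: 6.48
tcp_pos: [501.2, -58.7, 57.9]
orientation: [-1.047, 1.307, 1.052]
wrist_force: [-10.0, 6.1, 7.6]
grip_width: 0.002
```

```bash
python3 - <<'E'
from h import *
np.set_printoptions(precision=2,suppress=True)
s=manip.get_state();print(s['clock'],s['tcp_pos'],w2r(s['tcp_pos']),s['wrist_force'])
im,d=eyes.snapshot('side');cv2.imwrite('pics/side3.png',im)
P=cloud('side',d);m=(d>0);Q=P[m];rx=(Q[:,:2]-O)@[np.cos(A),np.sin(A)];ry=(Q[:,:2]-O)@[-np.sin(A),np.cos(A)]
k=(abs(ry+95)<18)&(Q[:,2]>75)&(Q[:,2]<100)&(rx>15)&(rx<135)
for a in range(15,135,4):
    q=k&(rx>=a)&(rx<a+4); print(a,q.sum(),np.median(Q[q,2]) if q.any() else None,end='; ')
E
```

```text
6.475 [501.18 -58.7   57.86] [  5.46 -84.55] [-9.95  6.08  7.58]
15 13 83.2924374457973; 19 4 76.57599234390273; 23 8 78.4581033761051; 27 12 81.33865825751195; 31 7 82.80644401356528; 35 11 83.38282728657566; 39 11 83.90565929402203; 43 7 81.44200957179783; 47 5 78.80231572693242; 51 1 75.20578151317034; 55 0 None; 59 2 76.32404934081859; 63 11 78.727117678387; 67 10 80.88872879575769; 71 7 82.43279897074444; 75 15 82.83932082370916; 79 6 83.4868070851598; 83 8 81.59533460390651; 87 4 80.35102682455397; 91 3 76.5712125173884; 95 0 None; 99 3 77.5708449947864; 103 12 80.56038899584138; 107 10 81.72142020451844; 111 10 82.39980908083083; 115 8 82.82752983807995; 119 9 82.8413559244691; 123 8 82.59684943838477; 127 3 79.03551817876644; 131 1 76.41638224105316;
```

Request:
{"method": "play_rows", "body": {
  "targets": [
    [[0,3,0,0,0,0,-1],[0,8,0,0,0,0,-1],[0,30,0,0,0,0,-1],[-50,35,0,0,0,0,-1],[-100,35,0,0,0,0,-1],[-140,35,0,0,0,0,-1]]
  ]
}}

```text
clock: 7.28
tcp_pos: [469.8, -51.4, 200.6]
orientation: [-1.05, 1.301, 1.048]
wrist_force: [1.0, 0.7, -0.2]
grip_width: -0.002
```

```bash
python3 - <<'E'
from h import *
np.set_printoptions(precision=2,suppress=True)
s=manip.get_state();print(s['clock'],s['tcp_pos'],w2r(s['tcp_pos']),s['wrist_force'])
print(delta(s,[620.6,184.8,130],Rt(-.183,-1)))
E
```

```text
7.275 [469.77 -51.36 200.62] [-26.79 -84.23] [ 1.    0.7  -0.24]
[ 71.1 -96.9 262.8  -1.8   0.    0.1]
```

Request:
{"method": "play_rows", "body": {
  "targets": [
    [[0,-20,55,-1.8,0,0,0],[0,-40,110,-1.8,0,0,0],[0,-60,165,-1.8,0,0,0],[0,-80,220,-1.8,0,0,0],[30,-97,263,-1.8,0,0,0],[71,-97,263,-1.8,0,0,0],[71,-97,263,-1.8,0,0,0]]
  ]
}}

```text
clock: 8.15
tcp_pos: [618.1, 184.1, 123.6]
orientation: [-1.073, 1.297, 1.075]
wrist_force: [-0.3, -0.3, -0.1]
grip_width: 0.495
```

```bash
python3 - <<'E'
from fit import *
np.set_printoptions(precision=2,suppress=True)
s=manip.get_state();print(s['clock'],s['tcp_pos'],s['wrist_force'],s['grip_width'])
print(delta(s,[620.6,184.8,17],Rt(-.183,-1)))
D=[]
for cam in('top','side'):
    im,d=eyes.snapshot(cam);cv2.imwrite(f'pics/{cam}4.png',im);np.save(f'{cam}4.npy',d)
    r=s['tcp_pos'];print(cam,proj(cam,r))
im=cv2.imread('pics/side4.png');cv2.imwrite('pics/c4.png',cv2.resize(im[100:230,260:400],None,fx=4,fy=4,interpolation=cv2.INTER_CUBIC))
P=pts('top',np.load('top4.npy'),(575,-45),135)
b=[(490,540),(10,50),(-.5,.2),(-4,4),(122,152),(34,42),(74,82),(112,122)]
print(fit(lambda x,y,q:rackh(x,y,q[0],q[1:]),P,b))
E
```

```text
8.15 [618.11 184.12 123.57] [-0.28 -0.33 -0.11] 0.4951590564409634
[106.6  -2.9   1.6  -0.   -0.3  -0.3]
top (np.float64(205.00191168879553), np.float64(158.2905344610385))
side (np.float64(321.2137680422491), np.float64(134.33768664092034))
(array([514.55,  26.15,  -0.22,   0.66, 138.83,  37.66,  77.92, 118.13]), np.float64(2.8912372290908053))
```

View pics/c4.png

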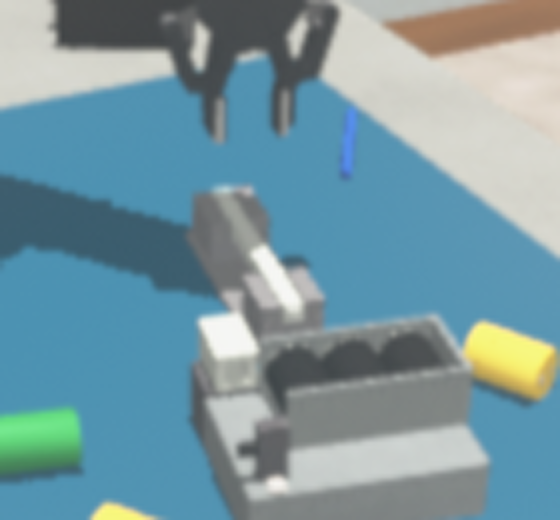

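```bash
python3 - <<'E'
from fit import *
np.set_printoptions(precision=1,suppress=True,linewidth=180)
s=manip.get_state();R0=R.from_rotvec(s['orientation']).as_matrix()
P=cloud('side',np.load('side4.npy')).reshape(-1,3);L=(P-s['tcp_pos'])@R0
for a in range(-30,16,5):
    m=(L[:,0]>=a)&(L[:,0]<a+5)&(abs(L[:,1])<70)&(abs(L[:,2])<40);q=L[m]
    for sgn in(1,-1):
        k=q[q[:,1]*sgn>0]
        if len(k): print(a,sgn,len(k),np.percentile(k[:,1],[5,50,95]),np.percentile(k[:,2],[5,50,95]))
E
```

```text
-30 1 12 [24.3 30.3 37. ] [-15.5 -11.1  -4.1]
-30 -1 10 [-31.1 -23.  -19.8] [-15.7  -9.4  -1. ]
-25 1 9 [22.5 29.9 34.3] [-18.3 -13.   -8.5]
-25 -1 8 [-31.3 -21.5 -19.3] [-13.   -9.    6.1]
-20 1 6 [27.6 32.9 36.6] [-14.6  -7.3  -4.1]
-20 -1 12 [-32.4 -24.  -18.9] [-14.6 -10.1  -0.5]
-15 1 11 [22.8 29.6 34.8] [-15.1 -10.9  -4.5]
-15 -1 7 [-31.4 -24.6 -19.7] [-14.  -11.2  -2.2]
-10 1 7 [24.1 29.4 35.6] [-14.6 -13.   -4.5]
-10 -1 8 [-31.  -21.8 -19.6] [-14.5 -11.9   0.9]
-5 1 5 [23.4 25.9 29.9] [-13.2 -11.4  -7.1]
-5 -1 6 [-29.4 -20.6 -18.4] [-15.1 -12.   -2.4]
0 1 1 [21.6 21.6 21.6] [-9.3 -9.3 -9.3]
0 -1 1 [-21.2 -21.2 -21.2] [4.2 4.2 4.2]
```

Request:
{"method": "play_rows", "body": {
  "targets": [
    [[30,-3.5,1.5,0,-0.3,-0.3,0],[60,-3.5,1.5,0,-0.3,-0.3,0],[85,-3.5,1.5,0,-0.3,-0.3,0],[100,-3.5,1.5,0,-0.3,-0.3,0],[106,-3.5,1.5,0,-0.3,-0.3,0],[106,-3.5,1.5,0,-0.3,-0.3,0]]
  ]
}}

```text
clock: 9.0
tcp_pos: [624.4, 185.8, 22.2]
orientation: [-1.072, 1.282, 1.071]
wrist_force: [-0.3, -0.4, 0.3]
grip_width: 0.499
```

Request:
{"method": "play_rows", "body": {
  "targets": [
    [[0,0,0,0,0,0,-0.4],[0,0,0,0,0,0,-0.5],[0,0,0,0,0,0,-0.6],[0,0,0,0,0,0,-0.7],[0,0,0,0,0,0,-0.8],[0,0,0,0,0,0,-0.8]]
  ]
}}

```text
clock: 9.75
tcp_pos: [623.1, 185.9, 21.7]
orientation: [-1.072, 1.284, 1.072]
wrist_force: [-5.1, 1.0, 5.5]
grip_width: 0.151
```

```bash
python3 - <<'E'
from fit import *
np.set_printoptions(precision=2,suppress=True,linewidth=180)
s=manip.get_state();print(s['clock'],s['tcp_pos'],s['wrist_force'],s['moment'],s['grip_width'],delta(s,[621.5,185.1,17],Rt(-.183,-1)))
E
```

```text
9.75 [623.08 185.86  21.71] [-5.13  0.96  5.48] [0.47 1.85 0.02] 0.150860227701593 [ 4.7  1.4 -1.1 -0.   0.3  0.2]
```

Request:
{"method": "play_rows", "body": {
  "targets": [
    [[0,0,0,0,0,0,-0.3],[0,0,0,0,0,0,-0.3],[4,1.5,0,0,0,0,-0.3],[4,1.5,0,0,0,0,-0.3],[4,1.5,0,0,0,0,-0.3]]
  ]
}}

```text
clock: 10.38
tcp_pos: [622.4, 185.9, 17.1]
orientation: [-1.072, 1.283, 1.071]
wrist_force: [-0.2, 0.3, -0.4]
grip_width: 0.348
```

Request:
{"method": "play_rows", "body": {
  "targets": [
    [[0,0,0,0,0,0,-0.6],[0,0,0,0,0,0,-0.7],[0,0,0,0,0,0,-0.9],[0,0,0,0,0,0,-1],[0,0,0,0,0,0,-1]]
  ]
}}

```text
clock: 11.0
tcp_pos: [622.6, 186.1, 17.5]
orientation: [-1.072, 1.282, 1.071]
wrist_force: [0.1, -1.0, 2.9]
grip_width: 0.152
```

```bash
python3 - <<'E'
from fit import *
np.set_printoptions(precision=2,suppress=True,linewidth=180)
s=manip.get_state();print(s['clock'],s['tcp_pos'],s['wrist_force'],s['moment'],s['grip_width'],delta(s,[621.5,185.1,17],Rt(-.183,-1)))
E
```

```text
11.0 [622.57 186.05  17.52] [ 0.11 -1.03  2.91] [-0.07  0.11  0.01] 0.15183387167522652 [ 0.5  0.9 -1.1 -0.   0.3  0.3]
```

Request:
{"method": "play_rows", "body": {
  "targets": [
    [[-10,0,0,0,0,0,-1],[-25,0,0,0,0,0,-1],[-50,0,0,0,0,0,-1],[-80,0,0,0,0,0,-1],[-80,0,0,0,0,0,-1],[-80,0,0,0,0,0,-1]]
  ]
}}

```text
clock: 11.75
tcp_pos: [621.7, 185.6, 97.6]
orientation: [-1.072, 1.282, 1.071]
wrist_force: [-0.6, 0.2, -1.1]
grip_width: 0.153
```

```bash
sed -i 's/O=np.array(\[514.3,25.0\])/O=np.array([514.9,26.0])/' h.py; python3 - <<'E'
from fit import *
np.set_printoptions(precision=2,suppress=True,linewidth=180)
s=manip.get_state();print(s['clock'],s['tcp_pos'],s['wrist_force'],s['moment'],s['grip_width'],delta(s,[*r2w(0,147),80],Rt(A,-1)))
E
```

```text
11.75 [621.65 185.62  97.64] [-0.55  0.2  -1.07] [ 0.02  0.06 -0.03] 0.1533026356910982 [ 17.1  70.6 -29.6   2.1   0.3   0.3]
```

Request:
{"method": "play_rows", "body": {
  "targets": [
    [[0,18,-8,0.5,0,0,-1],[0,36,-15,1,0.3,0.3,-1],[0,55,-23,1.6,0.3,0.3,-1],[5,70.5,-29.5,2.1,0.3,0.3,-1],[17,70.5,-29.5,2.1,0.3,0.3,-1],[17,70.5,-29.5,2.1,0.3,0.3,-1],[17,70.5,-29.5,2.1,0.3,0.3,-1]]
  ]
}}

```text
clock: 12.62
tcp_pos: [547.8, 169.6, 79.4]
orientation: [-1.046, 1.306, 1.046]
wrist_force: [0.7, -0.6, -1.0]
grip_width: 0.154
```

```bash
python3 - <<'E'
from fit import *
np.set_printoptions(precision=2,suppress=True,linewidth=180)
s=manip.get_state();print(s['clock'],s['tcp_pos'],w2r(s['tcp_pos']),s['wrist_force'],s['grip_width'],delta(s,[*r2w(0,147),46.5],Rt(A,-1)))
for cam in('top','side'):
    im,d=eyes.snapshot(cam);cv2.imwrite(f'pics/{cam}5.png',im);np.save(f'{cam}5.npy',d)
a=cv2.imread('pics/side5.png')[110:240,260:400];b=cv2.imread('pics/top5.png')[130:230,190:340]
cv2.imwrite('pics/c5.png',np.hstack([cv2.resize(a,(400,371),interpolation=2),cv2.resize(b,(400,371),interpolation=2)]))
E
```

```text
12.625 [547.81 169.64  79.38] [  0.77 147.36] [ 0.66 -0.65 -1.  ] 0.15399311124840626 [32.9  0.8 -0.3 -0.  -0.  -0. ]
```

View pics/c5.png

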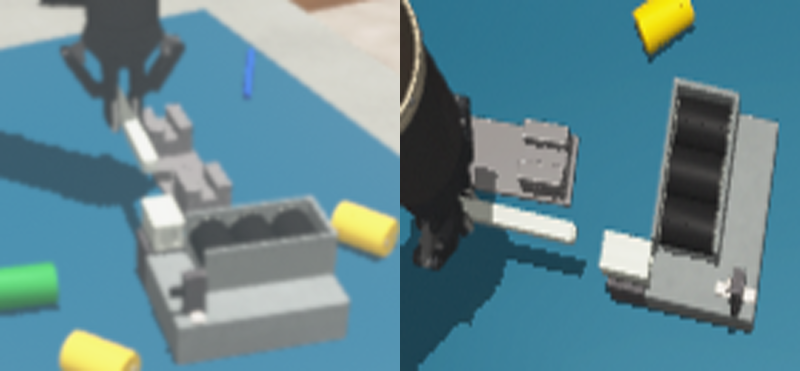

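```bash
cat > rel.py <<'E'
from fit import *
def bar(cam,d,O2,a,ztop,y0=15,y1=95):
    P=cloud(cam,d).reshape(-1,3);x,y=loc(P,*O2,a)
    m=(abs(P[:,2]-ztop)<7)&(abs(x)<14)&(y>y0)&(y<y1)
    for f,q in ((lambda t:1,0),):
        pass
    xs,ys,zs=x[m],y[m],P[m,2]
    # per column band: mid of extremes via mean
    c=np.polyfit(ys,xs,1);k=np.polyfit(ys,zs,1)
    return dict(n=m.sum(),x_at0=np.polyval(c,0),x_at60=np.polyval(c,60),slope=c[0],z60=np.polyval(k,60),zs=k[0],tip=np.percentile(ys,1))
def tube(cam,d,O2,a):
    P=cloud(cam,d).reshape(-1,3);x,y=loc(P,*O2,a)
    m=(abs(P[:,2]-79.5)<7)&(abs(x)<25)&(y<-4)&(y>-44);c=np.polyfit(y[m],x[m],1)
    return dict(n=m.sum(),x25=np.polyval(c,-25),slope=c[0],lo=np.percentile(x[m],[2,98]),z=np.mean(P[m,2]),mouth=np.percentile(y[(abs(P[:,2]-79.5)<7)&(abs(x)<12)&(y<12)&(y>-40)],99))
E
python3 - <<'E'
from rel import *
np.set_printoptions(precision=2,suppress=True,linewidth=180)
s=manip.get_state()
for cam,O2,a in(('top',(514.6,26.1),-.219),('side',(514.3,25),-.22)):
    d=np.load(cam+'5.npy')
    b=[(490,540),(10,50),(-.5,.2),(-4,4),(122,152),(34,42),(74,82),(112,122)]
    if cam=='top':
        r,_=fit(lambda x,y,q:rackh(x,y,q[0],q[1:]),pts(cam,d,(575,-45),135),b);print(r);O2=r[:2];a=r[2]
    print(cam,loc(s['tcp_pos'][None],*O2,a));print(bar(cam,d,O2,a,105));print(tube(cam,d,O2,a))
E
```

```text
[514.89  25.82  -0.22   0.72 138.28  37.19  76.95 118.11]
top (array([1.1]), array([147.62]))
{'n': np.int64(143), 'x_at0': np.float64(0.9424815937717299), 'x_at60': np.float64(0.5365188921203283), 'slope': np.float64(-0.00676604502752336), 'z60': np.float64(104.96425893145), 'zs': np.float64(0.005310786243050053), 'tip': np.float64(26.233746933588662)}
{'n': np.int64(153), 'x25': np.float64(-1.2400147199249347), 'slope': np.float64(0.02406955361924311), 'lo': array([-14.93,  13.76]), 'z': np.float64(79.39285537330075), 'mouth': np.float64(-0.3977322649042826)}
side (array([1.15]), array([148.55]))
{'n': np.int64(75), 'x_at0': np.float64(-0.08054658573531785), 'x_at60': np.float64(-0.36718526434320103), 'slope': np.float64(-0.004777311310131386), 'z60': np.float64(103.45056540384107), 'zs': np.float64(0.015494917873278086), 'tip': np.float64(24.202509387429153)}
{'n': np.int64(90), 'x25': np.float64(-1.9619449623083538), 'slope': np.float64(0.06094919900555943), 'lo': array([-15.29,  12.99]), 'z': np.float64(78.00152517935012), 'mouth': np.float64(0.025337006867611533)}
```

Request:
{"method": "play_rows", "body": {
  "targets": [
    [[12,1.3,0,0,0,0,-1],[24,1.3,0,0,0,0,-1],[33,1.3,0,0,0,0,-1],[33,1.3,-8,0,0,0,-1],[33,1.3,-16,0,0,0,-1],[33,1.3,-16,0,0,0,-1],[33,1.3,-16,0,0,0,-1]]
  ]
}}

```text
clock: 13.6
tcp_pos: [542.9, 154.3, 47.2]
orientation: [-1.045, 1.304, 1.045]
wrist_force: [0.3, 0.8, -1.0]
grip_width: 0.152
```

```bash
python3 - <<'E'
from rel import *
np.set_printoptions(precision=2,suppress=True,linewidth=180)
s=manip.get_state();print(s['clock'],s['tcp_pos'],w2r(s['tcp_pos']),s['wrist_force'],delta(s,[*r2w(-.5,131),46.4],Rt(A,-1)))
for cam,O2,a in(('top',(514.9,25.8),-.22),('side',(514.3,25),-.22)):
    im,d=eyes.snapshot(cam);cv2.imwrite(f'pics/{cam}6.png',im)
    print(bar(cam,d,O2,a,72,14,90));print(tube(cam,d,O2,a))
a=cv2.imread('pics/side6.png')[150:210,290:350];b=cv2.imread('pics/top6.png')[170:220,230:290]
cv2.imwrite('pics/c6.png',np.hstack([cv2.resize(a,(400,400),interpolation=2),cv2.resize(b,(400,400),interpolation=2)]))
E
```

```text
13.6 [542.87 154.29  47.23] [ -0.7 131.3] [ 0.35  0.77 -1.01] [ 0.8 -0.2 -0.3 -0.   0.   0. ]
{'n': np.int64(145), 'x_at0': np.float64(-1.0691504366259998), 'x_at60': np.float64(-0.984149644420713), 'slope': np.float64(0.0014166798700881145), 'z60': np.float64(72.38651989739677), 'zs': np.float64(0.0084954619848729), 'tip': np.float64(15.222169840551786)}
{'n': np.int64(152), 'x25': np.float64(-1.0570326539937749), 'slope': np.float64(0.023027359647530138), 'lo': array([-15.18,  13.43]), 'z': np.float64(79.53293085302467), 'mouth': np.float64(10.768600193768435)}
{'n': np.int64(75), 'x_at0': np.float64(-2.177397944094748), 'x_at60': np.float64(-2.2427364262732286), 'slope': np.float64(-0.001088974702974673), 'z60': np.float64(71.03695085364389), 'zs': np.float64(-0.0010542831011709844), 'tip': np.float64(15.239047036367378)}
{'n': np.int64(89), 'x25': np.float64(-1.3473113738156979), 'slope': np.float64(0.024981914877800274), 'lo': array([-15.08,  13.1 ]), 'z': np.float64(77.97318236857849), 'mouth': np.float64(3.284946172673523)}
```

View pics/c6.png

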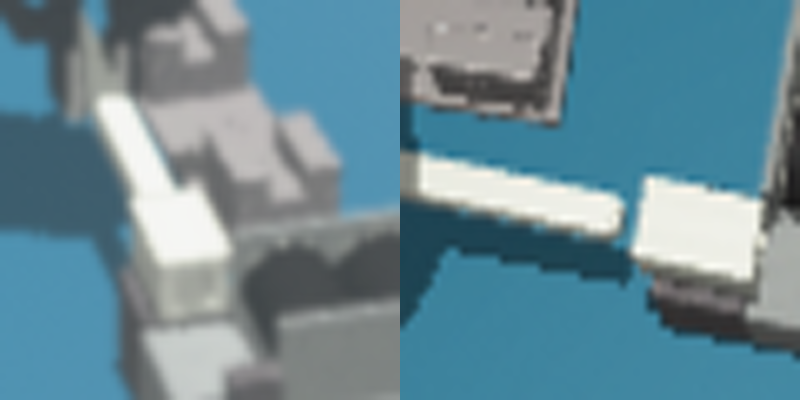

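Request:
{"method": "play_rows", "body": {
  "targets": [
    [[0.5,-0.3,-4,0,0,0,-1],[0.5,-0.3,-7,0,0,0,-1],[0.5,-0.3,-10,0,0,0,-1],[0.5,-0.3,-12,0,0,0,-1],[0.5,-0.3,-14,0,0,0,-1],[0.5,-0.3,-16,0,0,0,-1],[0.5,-0.3,-18,0,0,0,-1]]
  ]
}}

```text
clock: 14.58
tcp_pos: [538.9, 136.5, 46.3]
orientation: [-1.045, 1.305, 1.046]
wrist_force: [-0.5, 0.8, -0.6]
grip_width: 0.148
```

Request:
{"method": "play_rows", "body": {
  "targets": [
    [[0,0,-3,0,0,0,-1],[0,0,-6,0,0,0,-1],[0,0,-9,0,0,0,-1],[0,0,-12,0,0,0,-1],[0,0,-15,0,0,0,-1],[0,0,-18,0,0,0,-1]]
  ]
}}

```text
clock: 15.32
tcp_pos: [534.9, 118.9, 46.3]
orientation: [-1.045, 1.305, 1.046]
wrist_force: [-0.5, -0.5, -1.2]
grip_width: 0.147
```

Request:
{"method": "play_rows", "body": {
  "targets": [
    [[0,0,-3,0,0,0,-1],[0,0,-6,0,0,0,-1],[0,0,-9,0,0,0,-1],[0,0,-12,0,0,0,-1],[0,0,-15,0,0,0,-1],[0,0,-18,0,0,0,-1]]
  ]
}}

```text
clock: 16.08
tcp_pos: [531.0, 101.3, 46.3]
orientation: [-1.045, 1.305, 1.046]
wrist_force: [-0.4, -0.0, -1.0]
grip_width: 0.151
```

```bash
python3 - <<'E'
from rel import *
np.set_printoptions(precision=2,suppress=True,linewidth=180)
s=manip.get_state();print(s['clock'],s['tcp_pos'],w2r(s['tcp_pos']),s['wrist_force'],s['moment'],delta(s,[*r2w(-.4,20),46],Rt(A,-1)))
E
```

```text
16.075 [531.04 101.32  46.28] [-0.68 77.02] [-0.41 -0.01 -0.97] [ 0.05 -0.04  0.02] [  0.3  -0.3 -57.   -0.    0.   -0. ]
```

Request:
{"method": "play_rows", "body": {
  "targets": [
    [[0,0,-4,0,0,0,-1],[0,0,-8,0,0,0,-1],[0,0,-12,0,0,0,-1],[0,0,-16,0,0,0,-1],[0,0,-20,0,0,0,-1],[0,0,-24,0,0,0,-1],[0,0,-28,0,0,0,-1]]
  ]
}}

```text
clock: 16.95
tcp_pos: [524.9, 73.9, 46.3]
orientation: [-1.045, 1.305, 1.046]
wrist_force: [0.3, 0.2, -0.5]
grip_width: 0.151
```

Request:
{"method": "play_rows", "body": {
  "targets": [
    [[0,0,-4,0,0,0,-1],[0,0,-8,0,0,0,-1],[0,0,-12,0,0,0,-1],[0,0,-16,0,0,0,-1],[0,0,-20,0,0,0,-1],[0,0,-24,0,0,0,-1],[0,0,-28,0,0,0,-1]]
  ]
}}

```text
clock: 17.82
tcp_pos: [518.8, 46.6, 46.3]
orientation: [-1.045, 1.305, 1.046]
wrist_force: [-0.7, 0.6, -1.7]
grip_width: 0.15
```

```bash
python3 - <<'E'
from rel import *
np.set_printoptions(precision=2,suppress=True,linewidth=180)
s=manip.get_state();print(s['clock'],s['tcp_pos'],w2r(s['tcp_pos']),s['wrist_force'],s['moment'],s['grip_width'])
im,d=eyes.snapshot('side');cv2.imwrite('pics/c7.png',cv2.resize(im[130:230,280:400],None,fx=5,fy=5,interpolation=2))
E
```

```text
17.825 [518.76  46.59  46.26] [-0.73 20.94] [-0.74  0.61 -1.74] [0.01 0.04 0.03] 0.1495021064460314
```

View pics/c7.png

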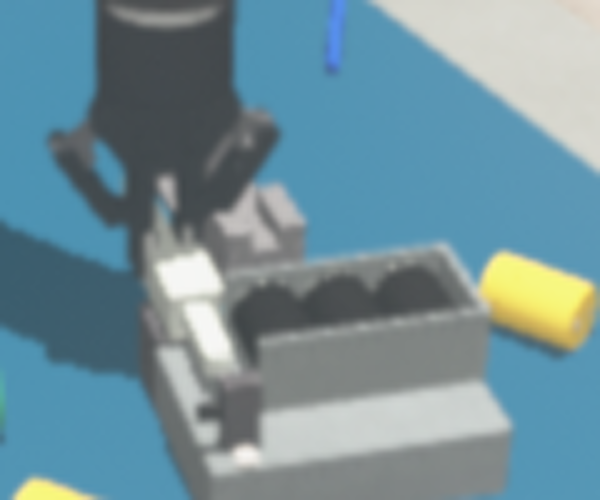

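Request:
{"method": "play_rows", "body": {
  "targets": [
    [[0,0,0,0,0,0,-0.6],[0,0,0,0,0,0,-0.4],[0,0,0,0,0,0,-0.3],[0,0,12,0,0,0,-0.3],[0,0,24,0,0,0,-0.3],[0,0,36,0,0,0,-0.3],[0,0,48,0,0,0,-0.3],[0,0,48,0,0,0,-0.3]]
  ]
}}

```text
clock: 18.88
tcp_pos: [529.6, 94.7, 46.2]
orientation: [-1.046, 1.305, 1.046]
wrist_force: [-0.9, -1.2, 0.3]
grip_width: 0.353
```

```bash
python3 - <<'E'
from rel import *
np.set_printoptions(precision=2,suppress=True,linewidth=180)
s=manip.get_state();print(s['clock'],s['tcp_pos'],w2r(s['tcp_pos']),s['wrist_force'],s['moment'],s['grip_width'])
for cam,O2,a in(('top',(514.9,25.8),-.22),('side',(514.3,25),-.22)):
    im,d=eyes.snapshot(cam)
    print(bar(cam,d,O2,a,72,4,52));print(tube(cam,d,O2,a)['z'])
E
```

```text
18.875 [529.58  94.75  46.19] [-0.68 70.29] [-0.93 -1.22  0.33] [-0.04  0.01 -0.02] 0.3529235597307948
{'n': np.int64(87), 'x_at0': np.float64(-0.6678886498950248), 'x_at60': np.float64(-1.8006299129700758), 'slope': np.float64(-0.01887902105125085), 'z60': np.float64(70.06698070665465), 'zs': np.float64(-0.016293251504059234), 'tip': np.float64(4.699176734105609)}
79.61480883678773
{'n': np.int64(31), 'x_at0': np.float64(-0.42094527265758536), 'x_at60': np.float64(-3.0028048466270385), 'slope': np.float64(-0.04303099289949088), 'z60': np.float64(67.86221382755366), 'zs': np.float64(-0.01646897671825683), 'tip': np.float64(14.01577205075694)}
77.83984701196366
```

Request:
{"method": "play_rows", "body": {
  "targets": [
    [[1,0,0,0,0,0,-0.3],[2,0,0,0,0,0,-0.5],[2,0,0,0,0,0,-0.7],[2,0,0,0,0,0,-1],[2,0,0,0,0,0,-1],[2,0,0,0,0,0,-1]]
  ]
}}

```text
clock: 19.73
tcp_pos: [529.3, 93.6, 44.3]
orientation: [-1.045, 1.305, 1.046]
wrist_force: [1.0, -0.6, 0.4]
grip_width: 0.155
```

Request:
{"method": "play_rows", "body": {
  "targets": [
    [[-1,0,0,0,-0.4,0,-1],[-1.7,0,0,0,-0.8,0,-1],[-1.7,0,0,0,-0.8,0,-1]]
  ]
}}

```text
clock: 20.1
tcp_pos: [529.4, 93.6, 46.1]
orientation: [-1.036, 1.294, 1.051]
wrist_force: [-0.2, 0.1, -0.2]
grip_width: 0.147
```

```bash
python3 - <<'E'
from rel import *
np.set_printoptions(precision=2,suppress=True,linewidth=180)
s=manip.get_state();print(s['clock'],s['tcp_pos'],w2r(s['tcp_pos']),s['wrist_force'],s['moment'],s['grip_width'])
for cam,O2,a in(('top',(514.9,25.8),-.22),('side',(514.3,25),-.22)):
    im,d=eyes.snapshot(cam)
    print(bar(cam,d,O2,a,72,4,52))
    print(bar(cam,d,O2,a,72,-125,-56))
E
```

```text
20.1 [529.38  93.64  46.07] [-0.63 69.17] [-0.15  0.09 -0.24] [ 0.04 -0.05  0.03] 0.14740711917725366
{'n': np.int64(93), 'x_at0': np.float64(-0.8590200204185644), 'x_at60': np.float64(-1.3390038649585974), 'slope': np.float64(-0.007999730742333882), 'z60': np.float64(71.74120758529166), 'zs': np.float64(0.016081971842451682), 'tip': np.float64(4.287789397521546)}
{'n': np.int64(85), 'x_at0': np.float64(0.5315896059082418), 'x_at60': np.float64(1.8385358090583446), 'slope': np.float64(0.02178243671916838), 'z60': np.float64(72.5030100232635), 'zs': np.float64(0.010000653375577257), 'tip': np.float64(-100.39773780605164)}
{'n': np.int64(42), 'x_at0': np.float64(-2.164541324148752), 'x_at60': np.float64(-0.8662626040750934), 'slope': np.float64(0.02163797866789431), 'z60': np.float64(69.33880229264192), 'zs': np.float64(-0.014619172695207718), 'tip': np.float64(14.530993945593092)}
{'n': np.int64(63), 'x_at0': np.float64(-5.420868580914984), 'x_at60': np.float64(-8.496888603414945), 'slope': np.float64(-0.05126700037499933), 'z60': np.float64(71.54191764009221), 'zs': np.float64(0.017192680412444664), 'tip': np.float64(-109.66899929852748)}
```

Request:
{"method": "play_rows", "body": {
  "targets": [
    [[0,0,-4,0,0,0,-1],[-0.1,0,-8,0,0,0,-1],[-0.2,0,-12,0,0,0,-1],[-0.2,0,-16,0,0,0,-1],[-0.3,0,-20,0,0,0,-1],[-0.3,0,-23,0,0,0,-1],[-0.3,0,-25,0,0,0,-1]]
  ]
}}

```text
clock: 21.08
tcp_pos: [523.8, 69.1, 45.9]
orientation: [-1.036, 1.294, 1.051]
wrist_force: [0.5, -0.5, -1.1]
grip_width: 0.15
```

Request:
{"method": "play_rows", "body": {
  "targets": [
    [[0,0,-1,0,0,0,-1],[0,0,-2,0,0,0,-1],[0,0,-3,0,0,0,-1],[0,0,-4,0,0,0,-1]]
  ]
}}

```text
clock: 21.58
tcp_pos: [523.0, 65.4, 45.8]
orientation: [-1.036, 1.294, 1.051]
wrist_force: [-0.2, -1.0, -1.7]
grip_width: 0.155
```

Request:
{"method": "play_rows", "body": {
  "targets": [
    [[0,0,-1,0,0,0,-1],[0,0,-2,0,0,0,-1],[-0.1,0,-3,0,0,0,-1],[-0.1,0,-4,0,0,0,-1]]
  ]
}}

```text
clock: 22.08
tcp_pos: [522.7, 62.1, 46.1]
orientation: [-1.036, 1.292, 1.051]
wrist_force: [1.4, 4.1, -0.1]
grip_width: 0.148
```

Request:
{"method": "play_rows", "body": {
  "targets": [
    [[0,0,-0.7,0,0,0,-1],[0,0,-1.4,0,0,0,-1],[0,0,-2,0,0,0,-1]]
  ]
}}

```text
clock: 22.45
tcp_pos: [521.8, 59.6, 45.9]
orientation: [-1.037, 1.294, 1.051]
wrist_force: [0.3, 3.8, -0.5]
grip_width: 0.15
```

Request:
{"method": "play_rows", "body": {
  "targets": [
    [[0,0,-0.7,0,0,0,-1],[0,0,-1.4,0,0,0,-1],[0,0,-2,0,0,0,-1]]
  ]
}}

```text
clock: 22.82
tcp_pos: [521.3, 57.5, 45.9]
orientation: [-1.036, 1.294, 1.051]
wrist_force: [0.3, 3.5, -2.2]
grip_width: 0.152
```

Request:
{"method": "play_rows", "body": {
  "targets": [
    [[0,0,-0.7,0,0,0,-1],[0,0,-1.4,0,0,0,-1],[0,0,-1.4,0,0,0,-1]]
  ]
}}

```text
clock: 23.2
tcp_pos: [521.5, 56.9, 46.1]
orientation: [-1.036, 1.292, 1.051]
wrist_force: [1.0, 7.3, -0.9]
grip_width: 0.149
```

Request:
{"method": "play_rows", "body": {
  "targets": [
    [[0,0,-0.5,0,0,0,-1],[0,0,-1,0,0,0,-1],[0,0,-1,0,0,0,-1]]
  ]
}}

```text
clock: 23.58
tcp_pos: [522.0, 56.7, 46.3]
orientation: [-1.036, 1.29, 1.051]
wrist_force: [1.6, 10.6, -0.3]
grip_width: 0.149
```

Request:
{"method": "play_rows", "body": {
  "targets": [
    [[0,0,-0.5,0,0,0,-1],[0,0,-1,0,0,0,-1],[0,0,-1,0,0,0,-1]]
  ]
}}

```text
clock: 23.95
tcp_pos: [522.4, 56.6, 46.5]
orientation: [-1.035, 1.289, 1.05]
wrist_force: [1.8, 15.0, -0.3]
grip_width: 0.154
```

```bash
python3 - <<'E'
from rel import *
np.set_printoptions(precision=2,suppress=True,linewidth=180)
s=manip.get_state();print(s['clock'],s['tcp_pos'],w2r(s['tcp_pos']),s['wrist_force'],s['moment'],s['grip_width'])
im,d=eyes.snapshot('side');im2,d=eyes.snapshot('top');cv2.imwrite('pics/c8.png',np.hstack([cv2.resize(im[150:220,300:370],(400,400),interpolation=2),cv2.resize(im2[160:230,250:320],(400,400),interpolation=2)]))
E
```

```text
23.95 [522.43  56.61  46.49] [ 0.67 31.52] [ 1.76 14.98 -0.27] [ 5.22 -0.52 -0.18] 0.15423419939585684
```

View pics/c8.png

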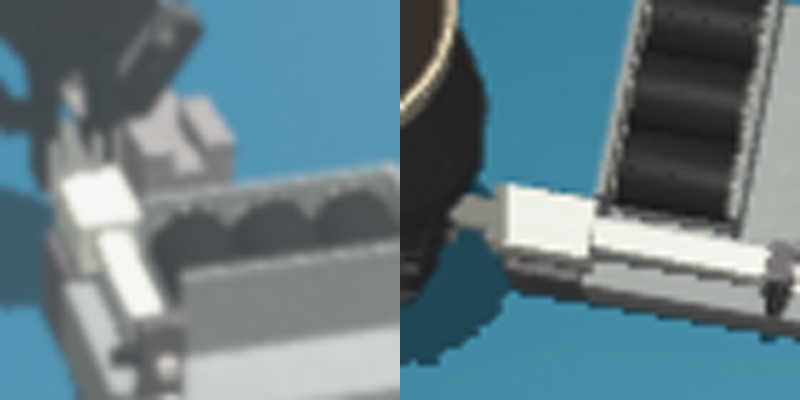

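Request:
{"method": "play_rows", "body": {
  "targets": [
    [[0,0,1,0,0,0,-1],[0,0,1.8,0,0,0,-1],[0,0,1.8,0,0,0,-1]]
  ]
}}

```text
clock: 24.42
tcp_pos: [521.5, 56.9, 46.1]
orientation: [-1.036, 1.292, 1.051]
wrist_force: [1.4, 8.1, -1.2]
grip_width: 0.15
```

Request:
{"method": "play_rows", "body": {
  "targets": [
    [[0,0,0,0,0,0,-0.6],[0,0,0,0,0,0,-0.4],[0,0,0,0,0,0,-0.2],[0,0,0,0,0,0,-0.2],[-12,0,0,0,0,0,-0.2],[-40,0,0,0,0,0,-0.2],[-90,0,0,0,0,0,-0.2],[-140,0,30,0,0,0,-0.2]]
  ]
}}

```text
clock: 25.42
tcp_pos: [526.4, 82.3, 188.5]
orientation: [-1.035, 1.295, 1.05]
wrist_force: [1.2, 0.8, 0.0]
grip_width: 0.402
```

Request:
{"method": "play_rows", "body": {
  "targets": [
    [[-20,0,60,0,0,0,-0.2],[-20,0,120,0,0,0,-0.2],[-20,0,180,0,0,0,-0.2],[-20,0,230,0,0,0,-0.2],[-20,0,230,0,0,0,-0.2]]
  ]
}}

```text
clock: 26.05
tcp_pos: [577.3, 310.6, 209.4]
orientation: [-1.039, 1.293, 1.053]
wrist_force: [-1.0, -0.5, -0.1]
grip_width: 0.4
```

```bash
python3 - <<'E'
from rel import *
np.set_printoptions(precision=2,suppress=True,linewidth=180)
s=manip.get_state();print(s['clock'],s['tcp_pos'],s['wrist_force'],s['grip_width'])
im,_=eyes.snapshot('side');im2,d=eyes.snapshot('top');cv2.imwrite('pics/c9.png',np.hstack([cv2.resize(im[140:220,290:370],(400,400),interpolation=2),cv2.resize(im2[150:230,240:320],(400,400),interpolation=2)]))
b=[(505,525),(15,35),(-.3,-.1),(-4,4),(122,152),(30,42),(70,82),(110,122)]
r,_=fit(lambda x,y,q:np.where((abs(x)<7)&(y<62)&(y>-138)&(rackh(x,y,q[0],q[1:])<72),72,rackh(x,y,q[0],q[1:])),pts('top',d,(575,-45),135),b);print(r)
P=cloud('top',d).reshape(-1,3);x,y=loc(P,*r[:3]);m=(abs(P[:,2]-71)<9)&(abs(x)<6)&(y>3)&(y<90);print('rear',np.sort(y[m])[-6:],np.polyfit(y[m],P[m,2],1),bar('top',d,r[:2],r[2],72,4,60))
E
```

```text
26.05 [577.33 310.59 209.39] [-0.96 -0.47 -0.09] 0.4003829585532603
[514.93  26.07  -0.22   0.65 138.66  37.91  77.97 118.08]
rear [56.88 57.8  58.85 58.98 60.02 61.79] [ 0.   70.68] {'n': np.int64(100), 'x_at0': np.float64(-0.7387135484947485), 'x_at60': np.float64(-0.9788170742956724), 'slope': np.float64(-0.0040017254300154), 'z60': np.float64(70.63222916172872), 'zs': np.float64(-0.0009364907668613859), 'tip': np.float64(5.3966174262837825)}
```

View pics/c9.png

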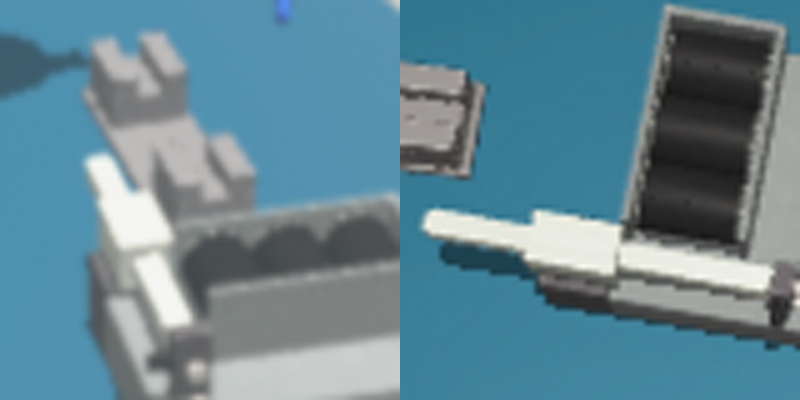

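```bash
python3 -c "
from plant import manip
print(manip.close_job())"
```

```text
the job is handed in; nothing more can be done
None
```

The job is done and handed in at about 26 s on the robot's clock. The capacitors are back against the tray's wall, and the keeper bar is home across the tray's open front.

- **Capacitors:** I pushed the row back with shut fingers until it met the wall. The last fit put the cans at x = 37.9, 78.0 and 118.1 mm in the rack's frame, against 38, 78 and 118 expected.
- **Grasp:** My first grip on the bar was about 5 mm too high and a little off to one side. I opened and took it again before lifting.
- **Feeding:** The bar went through the guide with no noticeable force, and I regripped it once about 50 mm farther back. It sagged about 2 mm when I let go for the regrip, and I levelled it again.
- **Pin:** It resisted at about 4 N over roughly 6 mm, then the bar met a firm stop, and I stopped pushing at 15 N.
- **Final checks:** After release, about 61 mm of the bar stands out of the mouth, which matches the stop face at about 138.7 mm. The bar lies straight and level, and the arm is clear of everything.

The pin itself could not be measured directly. That it is fully in rests on the force, the travel and the bar's position. The two cameras disagreed by about 1 to 2 mm, so I aligned the bar to the tube by comparing them in the same pictures.

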